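Seat the dish carrier board under the reader

TASK

Push the carrier board along its rails, towards and under the reader arch, until it drops into its locating notches and lies flat and fully home. Push it gently with the fingertips only: do not lift the board off its rails, do not touch the culture dish that rides on it, leave the dish standing in its ring, and do not disturb the things around. Then take the hand away.

Things in the scene. Friction and masses are not known exactly. Their poses are not given: they have to be found in the camera images.
- rack: Fixed aluminium rail rack, 320 mm long (x), 130 mm wide, with dark side guides. Origin: centre of the underside, on the desk. +x is the slide direction, towards the end with the grey reader arch; z up. Rail tops are 24 mm above the desk; the guides' tops 38 mm, their inner faces 114 mm apart. Notches 18 mm long and 18 mm deep are cut in the rails where the board's four feet belong.
- seat (a point): Where the board's origin lies when it is seated: rack x = +70 mm, y = 0, z = 24 mm. Axes as the rack's.
- reader (a point): Centre of the underside of the reader in the fixed arch across the rails, rack x = +95 mm, 72 mm above the desk. The arch is 30 mm thick along x and 152 mm wide; its highest point is 100 mm above the desk.
- board: Loose grey carrier board, 150 (x) x 110 x 10 mm, 0.3 to 0.56 kg. Origin: centre of the plate's underside, 30 mm above the desk on the rails, 24 mm once its four feet (6 mm high, 12 mm long) have dropped in. Starts 70 to 130 mm short of the seat, axes along the rack's. Slides with a few N; the feet have 3 mm of play either way in the notches, whose upright far ends stop the board hard.
- push_face (a point): Centre of the face to push on: the outer (-x) face of the upright wall at the board's end away from the arch. The wall is 90 mm wide (y) and 6 mm thick and reaches from the board's top to 10 mm above this point. This point is 55 mm above the desk while the board rides on the rails, 49 mm when seated. x axis = push direction.
- dish: Covered culture dish, 56 mm across and 15 mm high, loose in the shallow ring on the board. Origin: centre of its underside.
- nest (a point): Centre of the ring on the board's top in which the dish stands; the ring is 60 mm inside, 66 mm outside and 4.5 mm high, centred 100 mm from the pushed end.
- bottle: Bystander: small amber dropping bottle, 31 mm wide, 93 mm tall, standing beyond the arch end of the rack. Origin: centre of its underside.
- cube: Bystander: black filter cube, 41 x 38 x 34 mm, standing beside the rack on the side away from the robot. Origin: on its underside.
- case: Bystander: small white box, 30 x 36 x 14 mm, lying beside the rack on the side away from the robot. Origin: centre of its underside.
- tips: Bystander: blue tip box with a clear lid, 45 x 60 x 48 mm, on the right of the desk. Origin: centre of its underside.
Not all that is in view belongs to the job. Of the things shaped like the board, the grey one is meant.

How it is judged:
By the outcome, as a careful person would: the job done as asked, in the order asked, and still so for the second after the job is handed in, with the robot touching nothing.
It also fails if it takes over 38 s, if anything falls off the work surface, if the arm or the gripper's body presses on something with over 40 N, if the wrist force passes 120 N, or if a joint passes its speed limit or range.

ROBOT

A 7-joint arm with a two-finger parallel gripper is mounted at the origin on a cart in front of the work surface, level with it; the furniture and walls round the work are solid. World frame = base frame: x ahead of the robot, y to its left, z up, the work surface at z = 0. Lengths are in m, angles in rad, forces in N, time in s.
With the tool pointing down it reaches from about 0.35 to 0.9 m from the base axis. Payload 8.1 kg.
Tool frame: the origin (TCP) lies at the very end of the fingers, on their centre line; the grasp point (between the pads) lies 19 mm behind it (arm.grip_depth is the distance from the TCP to the grasp point, in m); y points along the fingers, x is the direction in which the jaws open and shut, and the axes are right-handed (so a half turn about y gives the same grasp; the last joint's range is limited). The gripper opens to 92 mm and grips with 3 to 60 N. Pads are 19 mm wide; open, the fingers measure 130 mm over their backs; the gripper's body (75 mm by 190 mm) begins 47 mm behind the grasp point.
Start: joints at [1.089, 0.434, 0.025, 1.573, -0.012, 1.134, -0.075], TCP at [0.231, -0.581, 0.227] pointing down, gripper open.
Joint ranges: [-2.62, 2.62], [-0.44, 2.09], [-1.27, 1.32], [0.08, 2.57], [-1.32, 4.46], [0.12, 2], [-2.74, 2.74]. Speed limits (rad/s): [2.22, 2.22, 3.01, 3.01, 3.14, 3.14, 3.14].

INTERFACE

Orientations are given as [roll, pitch, yaw] about the fixed x, y, z axes, in that order (R = Rz(yaw) Ry(pitch) Rx(roll)).
In Python, from station import arm gives the robot as it stands.
- The arm moves only by the tool carry_out, never from a script. Its argument "deltas" is a list of rows, each an object of numbers: "grip": the closure, from -1 (fully open) to 1 (shut), so that 0 is half open; "x", "y", "z": the shift along the tool's x, y, z in m; "twist": the turn about the tool's y in rad. In form: [{"grip": .., "x": .., "y": .., "z": .., "twist": ..}, ...]. A call has 1 to 5 rows; each row is the pose to reach, as a shift and turn from the pose commanded when the call began, along the tool's axes at that moment; what a row does not reach only later rows make up. A row lasts 1/10 s, in which the tool goes at most 50 mm and 8.59 degrees, less where a joint would pass 70% of its speed; a pose out of reach is approached as far as the arm can. A call with a gripper value outside its range is refused whole. The fingers move at their own pace and stop on an object; the grip force is fixed at half the most. Time passes only in rows, so rows that repeat a pose let the fingers close. It gives the time, the measured TCP pose, the force and the opening at its end, in the units of the state.
- arm.read_state(): the state, without advancing time (a new reading comes with each control period).
- arm.grab_frame(name): name is "scene" or "top" or "wrist"; returns a dict with "frame" (480x640x3 uint8, blue, green, red), "camera_matrix" (3x3 intrinsics, pixels), "R" (3x3) and "t" (3): a world point X has camera coordinates R X + t. Camera axes: x right, y down, z forward; pixel columns grow to the right and rows downward; lengths in m; the calibration is good to about 2 mm. The wrist camera is an equidistant fisheye: a pixel r from the principal point sees the ray r / f radians off the axis. A picture is of the moment at which its call begins. There is no depth.
- arm.sign_off(): hands the job in, once; it reports no verdict.
The state is a dict: "time_s": time; "q": joint angles; "qd": joint speeds; "joint_efforts": joint torques, N m; "position": TCP position; "orientation": TCP orientation; "wrist_force": force on the tool from outside, world axes, zero at the start; "wrist_torque": the same for the moment, N m; "width": finger opening in m.
Only numpy, scipy, OpenCV 4.12 (cv2) and the standard library are available. Lean on these libraries where they do the work, as an engineer would, in place of code of your own. Each camera call takes 0.05 s, during which the arm holds its last target. There are 200 camera calls.

## Working session

There is one attempt and no reset: what is moved stays moved. The work goes in short steps, Python scripts to look and compute and a tool call to move; the robot and the scene stay as the last step left them, time stands still between calls to the robot, and variables do not carry over. Pictures are saved under pics/ and viewed, about 8 in all and at most 12, crops included, and the job is handed in when it is done.

Besides the shell and the picture viewer there is one more tool, called after ">>>" in YAML: its name, and indented under it one key for each argument. carry_out: Moves the arm, as the interface text tells. Its arguments: {"type":"object","properties":{"deltas":{"type":"array","items":{"type":"object","properties":{"grip":{"type":"number"},"x":{"type":"number"},"y":{"type":"number"},"z":{"type":"number"},"twist":{"type":"number"}}}}},"required":["deltas"]}

```bash
mkdir -p pics; cat > h.py <<'E'
from station import arm
import numpy as np, cv2
def grab(n,save=None):
    d=arm.grab_frame(n)
    if save: cv2.imwrite('pics/'+save,d['frame'])
    return d
def ray(d,u,v,z):
    K=np.array(d['camera_matrix']);R=np.array(d['R']);t=np.array(d['t'])
    c=-R.T@t; r=R.T@np.linalg.solve(K,[u,v,1.]); return c+r*(z-c[2])/r[2]
def proj(d,X):
    K=np.array(d['camera_matrix']);p=K@(np.array(d['R'])@np.array(X)+np.array(d['t']));return p[:2]/p[2]
E
python3 - <<'E'
from h import *
import pickle
a=grab('scene','s.png');b=grab('top','t.png')
pickle.dump((a,b),open('f.pkl','wb'))
for d in (a,b): print(-np.array(d['R']).T@d['t'], np.array(d['R'])[2],d['camera_matrix'])
s=arm.read_state();print(s)
E
```

```text
[-0.05108768  0.58745044  0.67739574] [ 0.58733002 -0.54468695 -0.59863141] [[464.31360064   0.         317.45468907]
 [  0.         464.31360064 235.16390746]
 [  0.           0.           1.        ]]
[0.41729244 0.02728797 1.04324622] [ 0.14344965 -0.02082875 -0.98943841] [[436.67857033   0.         312.00995868]
 [  0.         436.67857033 238.68088648]
 [  0.           0.           1.        ]]
{'time_s': 0.1, 'q': array([ 1.08938805,  0.43515057,  0.02500098,  1.57397426, -0.01159724,
        1.13401145, -0.07511122]), 'qd': array([-8.97718413e-05, -1.17172093e-03,  1.66755685e-03, -2.10969292e-03,
       -8.13215959e-04,  7.98091759e-04, -9.52016153e-04]), 'joint_efforts': array([ 2.59174711e-03, -6.69121671e+01,  9.87652279e-01, -3.15147364e+01,
       -6.05332595e-02,  3.74331535e-02,  4.63014101e-05]), 'position': array([ 0.23090454, -0.58030242,  0.22603779]), 'orientation': array([-1.57093779e+00,  1.39144527e-03, -1.19209212e+00]), 'wrist_force': array([-0.08172888, -0.46793888,  0.51909387]), 'wrist_torque': array([ 0.01756758, -0.0378726 ,  0.07321362]), 'width': 0.09149761731949689}
```

View pics/t.png

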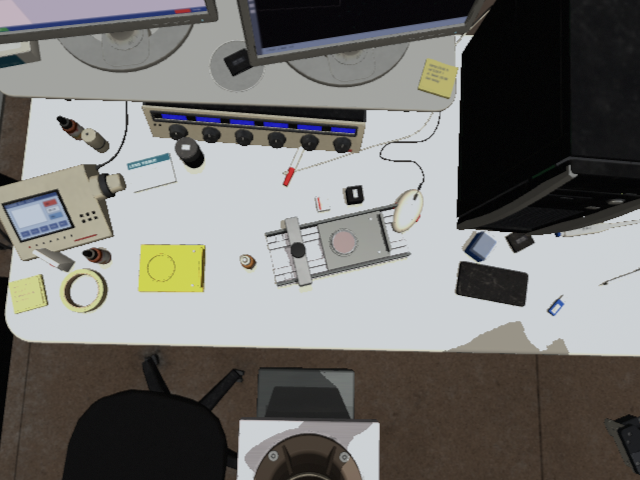

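View pics/s.png

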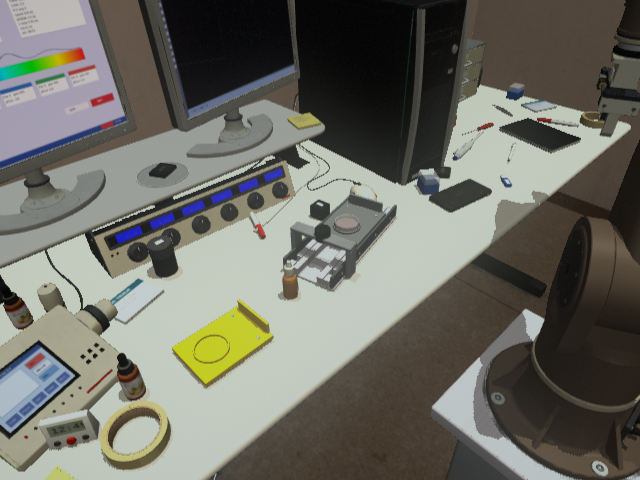

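The top view shows two board-like things: the grey board in the rack at (355,242) and the yellow one at (172,268). The task wants the grey one. The arch is at about (297,250) with the bottle beyond it at (247,261), and the pushed end wall is at about (387,233). There is a mouse close by at (408,212). Next is a close crop to check the choice.

```bash
python3 - <<'E'
from h import *
im=cv2.imread('pics/t.png')[185:305,250:450]
cv2.imwrite('pics/c.png',cv2.resize(im,None,fx=4,fy=4,interpolation=cv2.INTER_CUBIC))
E
```

```text
(no output)
```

View pics/c.png

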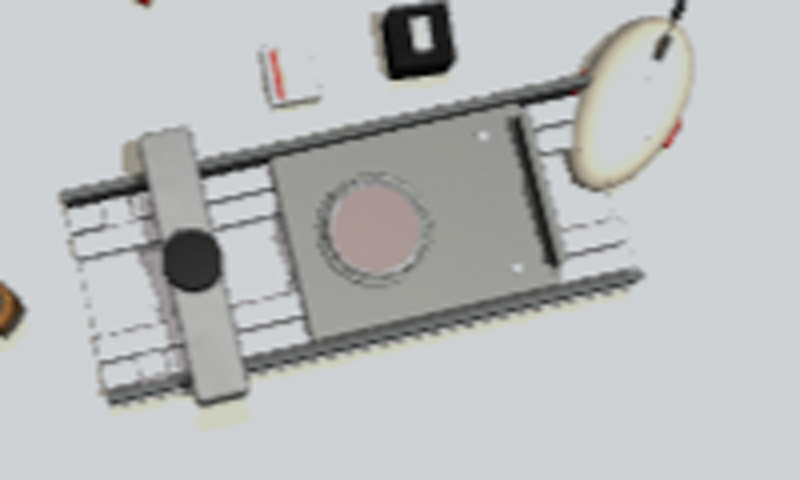

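The crop confirms the grey board with the pink dish in its ring. The wall is at the right (crop x 515–563), the arch at the left (145–245), and the mouse overlaps the rack's far end corner at about (630,105).

```bash
cat > m.py <<'E'
from h import *
import pickle
a,b=pickle.load(open('f.pkl','rb'))
def P(u,v,z): return ray(b,(u+.5)/4-.5+250,(v+.5)/4-.5+185,z)
for n,u,v,z in [('G_BL',110,402,.038),('G_BR',642,277,.038),('G_TL',62,195,.038),('wallT',532,108,.065),('wallB',562,270,.065),('boardTL',272,160,.040),('boardBL',312,338,.04),('dish',377,227,.055),('archTL',143,137,.1),('archBL',205,402,.1),('archTR',188,128,.1),('archBR',246,395,.1),('mouseL',572,165,.03),('mouseB',600,190,.02),('mouseT',590,60,.03),('mouseR',690,70,.02)]:
    print(n,P(u,v,z).round(4))
BL,BR,TL=P(110,402,.038),P(642,277,.038),P(62,195,.038)
print('len',np.linalg.norm(BR-BL),np.linalg.norm(TL-BL),np.arctan2(*(BL-BR)[[1,0]]),np.arctan2(*(np.array([[0,-1],[1,0]])@(BL-TL)[:2])[::-1]))
im=a['frame'][150:300,260:430]
cv2.imwrite('pics/sc.png',cv2.resize(im,None,fx=4,fy=4,interpolation=cv2.INTER_CUBIC))
E
python3 m.py
```

```text
G_BL [0.4534 0.0832 0.038 ]
G_BR [ 0.5339 -0.2232  0.038 ]
G_TL [0.5723 0.1154 0.038 ]
wallT [ 0.6265 -0.1537  0.065 ]
wallB [ 0.5335 -0.1709  0.065 ]
boardTL [ 0.5963 -0.0061  0.04  ]
boardBL [ 0.493  -0.0316  0.04  ]
dish [ 0.5565 -0.0666  0.055 ]
archTL [0.5962 0.067  0.1   ]
archBL [0.4526 0.0288 0.1   ]
archTR [0.602  0.0425 0.1   ]
archBR [0.4569 0.0069 0.1   ]
mouseL [ 0.6003 -0.184   0.03  ]
mouseB [ 0.5875 -0.2028  0.02  ]
mouseT [ 0.6643 -0.1948  0.03  ]
mouseR [ 0.6624 -0.2576  0.02  ]
len 0.31673425601758554 0.12318535634553564 1.827779163657334 -1.3059234586075839
```

View pics/sc.png

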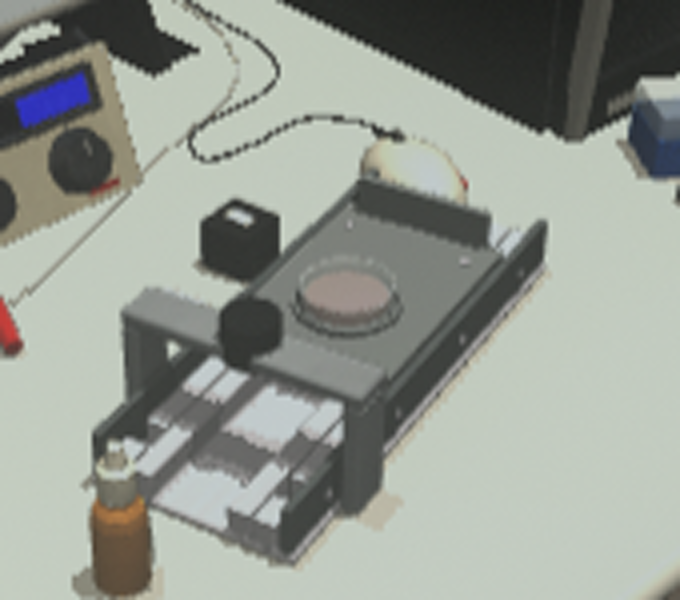

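```bash
cat >> h.py <<'E'
TH=1.83
u=np.array([np.cos(TH),np.sin(TH),0]); v=np.array([-np.sin(TH),np.cos(TH),0])
O=np.array([0.5539,-0.0554,0])
def rk(p): p=np.array(p)-O; return np.array([p@u,p@v,p[2]])
def wd(x,y,z): return O+x*u+y*v+np.array([0,0,z])
from scipy.spatial.transform import Rotation as Ro
def tool(goal):
    s=arm.read_state();R=Ro.from_euler('xyz',s['orientation']).as_matrix()
    print('t',s['time_s'],'rack pos',rk(s['position'])*1e3,'F',s['wrist_force'].round(1),'rpy',s['orientation'].round(3),'w',s['width'])
    print('shift',(R.T@(np.array(goal)-s['position'])).round(4),'yaw err',TH-np.pi/2-s['orientation'][2])
E
python3 - <<'E'
from h import *
import pickle
a,b=pickle.load(open('f.pkl','rb'))
def rr(d,uv):
    R=np.array(d['R']);return -R.T@d['t'],R.T@np.linalg.solve(d['camera_matrix'],[*uv,1.])
def tri(sc,tc):
    f=lambda c,o:((np.array(c)+.5)/4-.5)+o
    c1,r1=rr(a,f(sc,(260,150)));c2,r2=rr(b,f(tc,(250,185)))
    k=np.linalg.lstsq(np.c_[r1,-r2],c2-c1,rcond=None)[0]
    p,q=c1+k[0]*r1,c2+k[1]*r2;return rk((p+q)/2).round(4),np.linalg.norm(p-q).round(4)
for n,s,t in [('cable',(398,135),(662,45)),('red',(464,183),(676,130)),('wallT',(362,182),(532,108)),('wallB',(491,212),(562,270)),('dish',(347,287),(377,227)),('guideBR',(546,222),(642,277)),('guideBL',(283,560),(110,402)),('guideTL',(95,430),(62,195))]: print(n,tri(s,t))
tool(wd(-.135,.010,.226))
E
```

```text
cable (array([-0.2071, -0.0675,  0.0344]), np.float64(0.004))
red (array([-0.2093, -0.0183,  0.0104]), np.float64(0.0054))
wallT (array([-0.1172, -0.046 ,  0.0519]), np.float64(0.0023))
wallB (array([-0.1061,  0.0493,  0.0664]), np.float64(0.0002))
dish (array([-0.0125,  0.0008,  0.0506]), np.float64(0.0021))
guideBR (array([-0.1586,  0.0634,  0.0344]), np.float64(0.0028))
guideBL (array([0.1611, 0.0601, 0.0017]), np.float64(0.0007))
guideTL (array([ 0.1596, -0.0601,  0.0386]), np.float64(0.003))
t 0.1 rack pos [-424.58047617  446.7438138   226.03779276] F [-0.1 -0.5  0.5] rpy [-1.571e+00  1.000e-03 -1.192e+00] w 0.09149761731949689
shift [-2.354e-01  3.000e-04  4.682e-01] yaw err 1.4512957931465809
```

>>> carry_out:
  deltas:
    - {"grip":1,"x":-0.015,"y":0,"z":0.03,"twist":-0.1}
    - {"grip":1,"x":-0.035,"y":0,"z":0.07,"twist":-0.23}
    - {"grip":1,"x":-0.055,"y":0,"z":0.11,"twist":-0.37}
    - {"grip":1,"x":-0.075,"y":0,"z":0.15,"twist":-0.5}
    - {"grip":1,"x":-0.095,"y":0,"z":0.19,"twist":-0.62}

```text
time_s: 0.6
position: [0.3733, -0.4206, 0.2265]
orientation: [-1.571, 0.0, -0.567]
wrist_force: [0.9, -0.2, 0.0]
width: 0.0566
```

```bash
python3 -c "
from h import *
tool(wd(-.137,.008,.2))"
```

```text
t 0.6 rack pos [-306.71401073  268.21302682  226.52442437] F [ 0.9 -0.2  0. ] rpy [-1.571  0.    -0.567] w 0.05659118657157775
shift [0.0516 0.0265 0.3064] yaw err 0.8261718442602495
```

>>> carry_out:
  deltas:
    - {"grip":1,"x":0.008,"y":0.0,"z":0.045,"twist":-0.13}
    - {"grip":1,"x":0.015,"y":0,"z":0.09,"twist":-0.27}
    - {"grip":1,"x":0.022,"y":0,"z":0.135,"twist":-0.41}
    - {"grip":1,"x":0.03,"y":0,"z":0.18,"twist":-0.54}
    - {"grip":1,"x":0.037,"y":0,"z":0.22,"twist":-0.66}

```text
time_s: 1.1
position: [0.5238, -0.2551, 0.2266]
orientation: [-1.57, 0.0, 0.094]
wrist_force: [-0.3, -0.6, 0.9]
width: 0.0163
```

```bash
python3 -c "
from h import *
tool(wd(-.137,.008,.12))"
```

```text
t 1.1 rack pos [-185.33743098   80.23823666  226.55723764] F [-0.3 -0.6  0.9] rpy [-1.57   0.     0.094] w 0.016266540379152383
shift [0.0633 0.1066 0.0595] yaw err 0.16519049117065487
```

Move above the gap behind the wall, still at 120 mm height, then look.

>>> carry_out:
  deltas:
    - {"grip":1,"x":0.03,"y":0.0,"z":0.03,"twist":-0.1}
    - {"grip":1,"x":0.063,"y":0.02,"z":0.059,"twist":-0.165}
    - {"grip":1,"x":0.063,"y":0.06,"z":0.059,"twist":-0.165}
    - {"grip":1,"x":0.063,"y":0.1,"z":0.059,"twist":-0.165}
    - {"grip":1,"x":0.063,"y":0.106,"z":0.059,"twist":-0.165}

```text
time_s: 1.6
position: [0.5769, -0.1922, 0.1158]
orientation: [-1.567, 0.008, 0.254]
wrist_force: [-0.6, 0.1, -0.7]
width: 0.0008
```

```bash
python3 -c "
from h import *
tool(wd(-.137,.008,.05))
s=grab('scene');w=grab('wrist')
c=cv2.resize(s['frame'][130:270,290:450],(640,560),interpolation=cv2.INTER_CUBIC)
cv2.imwrite('pics/h1.png',c);cv2.imwrite('pics/w1.png',w['frame'])"
```

```text
t 1.6 rack pos [-138.13110877   12.79577878  115.818463  ] F [-0.6  0.1 -0.7] rpy [-1.567  0.008  0.254] w 0.0007568169103322693
shift [0.0053 0.0658 0.0009] yaw err 0.005570635656809597
```

View pics/w1.png

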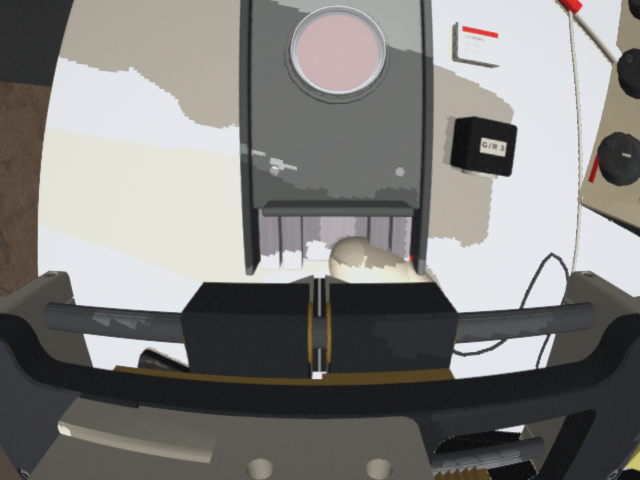

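View pics/h1.png

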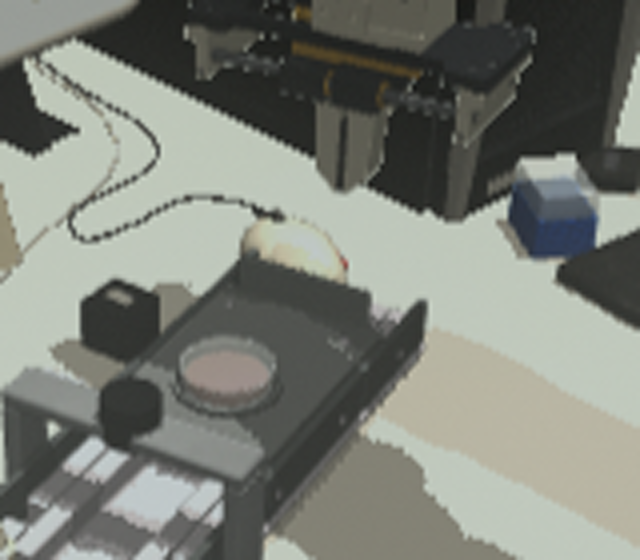

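The wrist view shows the wall top at (335,208). The mouse nose lies in the rack behind the wall, at columns 330–410 and rows 235–275, so the robot-side half (image left) is free. I'll start the push off-centre on that side, then re-centre once past the mouse.

```bash
python3 -c "
from h import *
tool(wd(-.137,.028,.05))
w=grab('wrist');t=grab('top')
def wr(u,v_):
    K=w['camera_matrix'];x=(u-K[0,2])/K[0,0];y=(v_-K[1,2])/K[1,1];r=np.hypot(x,y)
    R=np.array(w['R']);return -R.T@w['t'],R.T@np.array([np.sin(r)*x/r,np.sin(r)*y/r,np.cos(r)])
for n,p,z in [('wL',(262,213),.065),('wR',(413,213),.065),('gL',(250,272),.038),('noseL',(330,262),.03),('noseL',(330,262),.05),('noseF',(350,236),.03),('noseF',(350,236),.05)]:
    c,r=wr(*p);print(n,z,rk(c+r*(z-c[2])/r[2]).round(4))
"
```

```text
t 1.7 rack pos [-139.51830514   10.63325073  119.92114715] F [ 0.2 -0.7  1.1] rpy [-1.569  0.003  0.253] w 0.00010460179647215929
shift [-0.0172  0.07    0.0023] yaw err 0.006563020441916034
wL 0.065 [-0.1094  0.0442  0.065 ]
wR 0.065 [-0.1097 -0.0456  0.065 ]
gL 0.038 [-0.1568  0.0591  0.038 ]
noseL 0.03 [-0.1523  0.0031  0.03  ]
noseL 0.05 [-0.1453  0.0036  0.05  ]
noseF 0.03 [-0.1333 -0.0107  0.03  ]
noseF 0.05 [-0.1278 -0.0091  0.05  ]
```

>>> carry_out:
  deltas:
    - {"grip":1,"x":-0.017,"y":0.01,"z":0.003,"twist":-0.006}
    - {"grip":1,"x":-0.017,"y":0.03,"z":0.003,"twist":-0.006}
    - {"grip":1,"x":-0.017,"y":0.05,"z":0.003,"twist":-0.006}
    - {"grip":1,"x":-0.017,"y":0.068,"z":0.003,"twist":-0.006}
    - {"grip":1,"x":-0.017,"y":0.068,"z":0.003,"twist":-0.006}

```text
time_s: 2.3
position: [0.5629, -0.1947, 0.0529]
orientation: [-1.571, 0.0, 0.258]
wrist_force: [-0.5, 0.6, 0.3]
width: 0.0005
```

```bash
python3 -c "
from h import *
tool(wd(-.120,.028,.05))
w=grab('wrist','w2.png')"
```

```text
t 2.3 rack pos [-136.96954563   26.98257138   52.86283803] F [-0.5  0.6  0.3] rpy [-1.571  0.     0.258] w 0.0004992964166668668
shift [-0.001   0.0029  0.017 ] yaw err 0.0009010313323005725
```

View pics/w2.png

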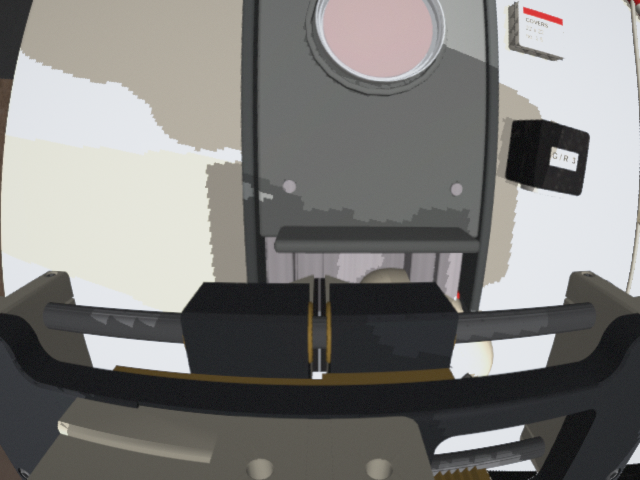

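The fingers are behind the wall (wall top at row ~240) and left of the mouse nose (385,275), with no contact force. I'll advance slowly.

>>> carry_out:
  deltas:
    - {"grip":1,"x":0,"y":0.003,"z":0.005}
    - {"grip":1,"x":0,"y":0.003,"z":0.01}
    - {"grip":1,"x":0,"y":0.003,"z":0.014}
    - {"grip":1,"x":0,"y":0.003,"z":0.018}
    - {"grip":1,"x":0,"y":0.003,"z":0.022}

```text
schema error: expected keys grip, x, y, z, twist
```

>>> carry_out:
  deltas:
    - {"grip":1,"z":0.005}
    - {"grip":1,"z":0.01}
    - {"grip":1,"z":0.015}
    - {"grip":1,"z":0.02}
    - {"grip":1,"z":0.025}

```text
schema error: expected keys grip, x, y, z, twist
```

```bash
python3 -c "
from h import *
tool(wd(-.120,.0,.05))
w=grab('wrist','w3.png')"
```

```text
t 2.35 rack pos [-137.16319494   26.3121173    53.91797323] F [0.  0.2 0.2] rpy [-1.571e+00 -1.000e-03  2.580e-01] w 0.0002637028705315457
shift [0.0263 0.0039 0.0172] yaw err 0.0008084434611754787
```

View pics/w3.png

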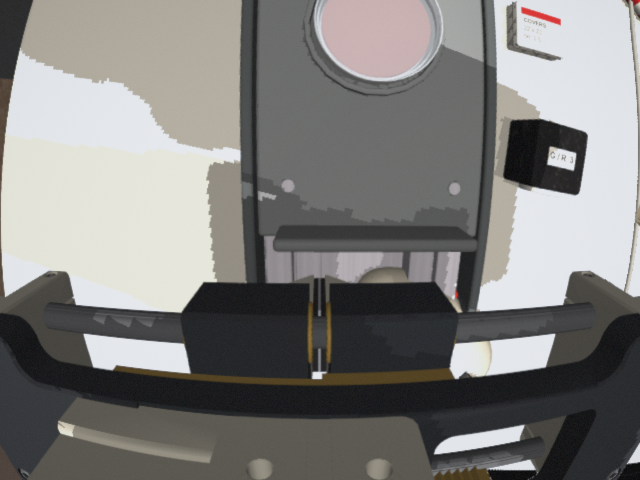

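Those two calls were refused because every key is needed, so nothing moved and the picture is unchanged (8 pictures viewed).

>>> carry_out:
  deltas:
    - {"grip":1,"x":0,"y":0.003,"z":0.005,"twist":0}
    - {"grip":1,"x":0,"y":0.003,"z":0.01,"twist":0}
    - {"grip":1,"x":0,"y":0.003,"z":0.014,"twist":0}
    - {"grip":1,"x":0,"y":0.003,"z":0.018,"twist":0}
    - {"grip":1,"x":0,"y":0.003,"z":0.022,"twist":0}

```text
time_s: 2.9
position: [0.5581, -0.1739, 0.0504]
orientation: [-1.573, -0.001, 0.258]
wrist_force: [1.0, -5.0, 3.4]
width: 0.0005
```

>>> carry_out:
  deltas:
    - {"grip":1,"x":0,"y":0,"z":0.005,"twist":0}
    - {"grip":1,"x":0,"y":0,"z":0.01,"twist":0}
    - {"grip":1,"x":0,"y":0,"z":0.015,"twist":0}
    - {"grip":1,"x":0,"y":0,"z":0.02,"twist":0}
    - {"grip":1,"x":0,"y":0,"z":0.025,"twist":0}

```text
time_s: 3.4
position: [0.5515, -0.1498, 0.0502]
orientation: [-1.572, -0.001, 0.258]
wrist_force: [0.7, -4.9, 3.1]
width: 0.0006
```

```bash
cat > wl.py <<'E'
from h import *
w=grab('wrist');s=arm.read_state()
tool(wd(-.08,0,.05))
def wr(u_,v_,z):
    K=w['camera_matrix'];x=(u_-K[0,2])/K[0,0];y=(v_-K[1,2])/K[1,1];r=np.hypot(x,y)
    R=np.array(w['R']);c=-R.T@w['t'];d=R.T@np.array([np.sin(r)*x/r,np.sin(r)*y/r,np.cos(r)]);return rk(c+d*(z-c[2])/d[2])
# dish by pink colour
im=w['frame'].astype(int);m=((im[...,2]-im[...,1])>15)&((im[...,2]-im[...,0])>10)&(abs(im[...,1]-im[...,0])<25)
n,l,st,ce=cv2.connectedComponentsWithStats(m[:300].astype(np.uint8))
for k in 1+np.argsort(-st[1:,4])[:2]: print('pink',st[k],wr(*ce[k],.05).round(4))
E
python3 wl.py
```

```text
t 3.45 rack pos [-89.36247404  26.42685995  50.19391664] F [-0.5 -4.6  2.4] rpy [-1.572e+00 -1.000e-03  2.590e-01] w 0.00019828897220493203
shift [0.0264 0.0002 0.0094] yaw err 0.00035294690083764735
pink [ 326    1  111  107 9217] [0.02   0.0003 0.05  ]
pink [605   4  35  56 845] [ 0.0592 -0.1419  0.05  ]
```

Contact and sliding at about 5 N; the contact face is at rack x = -80 mm and dish tracking agrees. I'm past the mouse, so back off and re-centre.

>>> carry_out:
  deltas:
    - {"grip":1,"x":0,"y":0,"z":-0.008,"twist":0}
    - {"grip":1,"x":0.013,"y":0,"z":-0.008,"twist":0}
    - {"grip":1,"x":0.026,"y":0,"z":-0.008,"twist":0}
    - {"grip":1,"x":0.026,"y":0,"z":-0.006,"twist":0}
    - {"grip":1,"x":0.026,"y":0,"z":-0.002,"twist":0}

```text
time_s: 3.95
position: [0.577, -0.1435, 0.0494]
orientation: [-1.57, 0.0, 0.259]
wrist_force: [-0.6, -0.4, -0.6]
width: 0.0003
```

>>> carry_out:
  deltas:
    - {"grip":1,"x":0,"y":0,"z":0.004,"twist":0}
    - {"grip":1,"x":0,"y":0,"z":0.009,"twist":0}
    - {"grip":1,"x":0,"y":0,"z":0.014,"twist":0}
    - {"grip":1,"x":0,"y":0,"z":0.019,"twist":0}
    - {"grip":1,"x":0,"y":0,"z":0.024,"twist":0}

```text
time_s: 4.45
position: [0.5703, -0.1206, 0.0498]
orientation: [-1.571, 0.0, 0.259]
wrist_force: [0.7, -2.1, -0.8]
width: 0.0003
```

>>> carry_out:
  deltas:
    - {"grip":1,"x":0,"y":0,"z":0.005,"twist":0}
    - {"grip":1,"x":0,"y":0,"z":0.01,"twist":0}
    - {"grip":1,"x":0,"y":0,"z":0.015,"twist":0}
    - {"grip":1,"x":0,"y":0,"z":0.02,"twist":0}
    - {"grip":1,"x":0,"y":0,"z":0.025,"twist":0}

```text
time_s: 4.95
position: [0.5641, -0.0964, 0.0497]
orientation: [-1.571, 0.0, 0.259]
wrist_force: [0.8, -1.9, -0.8]
width: 0.0001
```

```bash
python3 wl.py
```

```text
t 5.0 rack pos [-41.10246021   0.56578443  49.76394305] F [-0.5 -0.6 -0.3] rpy [-1.57 -0.    0.26] w 0.0005381471828450005
shift [ 0.0005 -0.0003 -0.0389] yaw err -0.0006835187654863351
pink [ 261    2  114  104 9280] [0.068  0.0013 0.05  ]
pink [ 583   61   52   63 1269] [ 0.0672 -0.1512  0.05  ]
```

>>> carry_out:
  deltas:
    - {"grip":1,"x":0,"y":0,"z":0.004,"twist":0}
    - {"grip":1,"x":0,"y":0,"z":0.008,"twist":0}
    - {"grip":1,"x":0,"y":0,"z":0.012,"twist":0}
    - {"grip":1,"x":0,"y":0,"z":0.015,"twist":0}
    - {"grip":1,"x":0,"y":0,"z":0.018,"twist":0}

```text
time_s: 5.5
position: [0.5595, -0.0792, 0.0497]
orientation: [-1.571, -0.0, 0.259]
wrist_force: [1.1, -1.8, -0.3]
width: 0.0004
```

>>> carry_out:
  deltas:
    - {"grip":1,"x":0,"y":0,"z":0.001,"twist":0}
    - {"grip":1,"x":0,"y":0,"z":0.002,"twist":0}
    - {"grip":1,"x":0,"y":0,"z":0.003,"twist":0}
    - {"grip":1,"x":0,"y":0,"z":0.004,"twist":0}
    - {"grip":1,"x":0,"y":0,"z":0.005,"twist":0}

```text
time_s: 6.0
position: [0.5583, -0.0746, 0.0498]
orientation: [-1.571, -0.0, 0.259]
wrist_force: [-0.1, -2.2, 0.2]
width: 0.0004
```

```bash
python3 wl.py
```

```text
t 6.05 rack pos [-19.40254609   0.68736024  49.73515764] F [ 1.1 -1.9 -0.6] rpy [-1.571  0.     0.259] w 0.00046410483309227194
shift [ 0.0007 -0.0003 -0.0606] yaw err 0.00024603836940839674
pink [ 262   60  112   46 3628] [0.0788 0.0015 0.05  ]
pink [ 583   95   51   61 1267] [ 0.0718 -0.1512  0.05  ]
```

>>> carry_out:
  deltas:
    - {"grip":1,"x":0,"y":0,"z":0.001,"twist":0}
    - {"grip":1,"x":0,"y":0,"z":0.002,"twist":0}
    - {"grip":1,"x":0,"y":0,"z":0.003,"twist":0}

```text
time_s: 6.35
position: [0.5575, -0.0716, 0.0497]
orientation: [-1.571, 0.0, 0.259]
wrist_force: [1.1, -1.6, -0.7]
width: 0.0009
```

>>> carry_out:
  deltas:
    - {"grip":1,"x":0,"y":0,"z":0.001,"twist":0}
    - {"grip":1,"x":0,"y":0,"z":0.002,"twist":0}

```text
time_s: 6.55
position: [0.557, -0.0697, 0.0497]
orientation: [-1.571, 0.0, 0.259]
wrist_force: [1.0, -3.5, -1.0]
width: 0.0004
```

```bash
python3 wl.py; python3 -c "
from h import *
s=grab('scene')
c=cv2.resize(s['frame'][150:300,260:430],(680,600),interpolation=cv2.INTER_CUBIC)
cv2.imwrite('pics/e1.png',c)"
```

```text
t 6.6 rack pos [-14.32829498   0.72319843  49.69183484] F [ 2.1 -2.  -0.5] rpy [-1.571  0.     0.259] w 0.000423456218855978
shift [ 0.0007 -0.0003 -0.0657] yaw err 8.309024135977339e-05
pink [ 269   74  102   34 2322] [0.08   0.0004 0.05  ]
pink [ 583  102   50   62 1263] [ 0.0728 -0.1511  0.05  ]
```

View pics/e1.png

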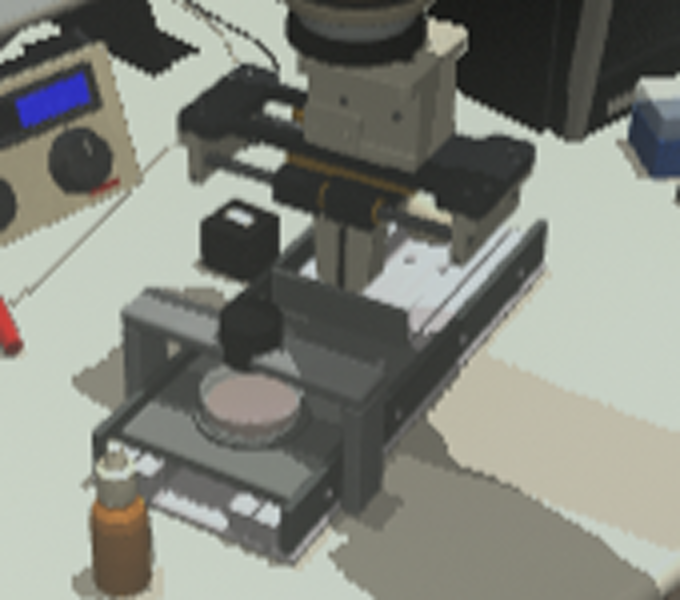

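The board is under the arch with the dish at (250,400), near its place. The drop isn't evident yet, so I'll go on in 1 mm steps.

>>> carry_out:
  deltas:
    - {"grip":1,"x":0,"y":0,"z":0.001,"twist":0}
    - {"grip":1,"x":0,"y":0,"z":0.001,"twist":0}

```text
time_s: 6.85
position: [0.5567, -0.0686, 0.0497]
orientation: [-1.571, 0.0, 0.259]
wrist_force: [0.6, -2.9, -0.4]
width: 0.0004
```

```bash
cat > dz.py <<'E'
from h import *
import pickle,sys
w=grab('scene')
# predict pixel of dish top centre for seated/unseated; measure pink centroid
im=w['frame'].astype(int)[225:275,290:350];m=((im[...,2]-im[...,1])>12)&((im[...,2]-im[...,0])>8)
n,l,st,ce=cv2.connectedComponentsWithStats(m.astype(np.uint8));k=1+np.argmax(st[1:,4]);print('pink',ce[k]+[290,225],st[k])
s=arm.read_state();x=rk(s['position'])[0]+.0095+.1
print('x',x-.1095,'F',s['wrist_force'].round(1));
for z in (.055,.049): print(z,proj(w,wd(x,0,z)).round(1),proj(w,wd(x+.003,0,z)).round(1))
a,_=pickle.load(open('f.pkl','rb'))
E
python3 dz.py
```

```text
pink [323.8974359  252.51282051] [28 25 13  5 39]
x -0.013473116709114275 F [-0.3 -0.8 -0.9]
0.055 [321.6 244.2] [320.9 244.9]
0.049 [321.6 246.4] [320.9 247.1]
```

>>> carry_out:
  deltas:
    - {"grip":1,"x":0,"y":0,"z":0.001,"twist":0}
    - {"grip":1,"x":0,"y":0,"z":0.001,"twist":0}

```text
time_s: 7.1
position: [0.5564, -0.068, 0.0497]
orientation: [-1.571, 0.0, 0.259]
wrist_force: [-0.8, -3.1, -0.7]
width: 0.0002
```

```bash
python3 dz.py
```

```text
pink [321.92307692 252.48076923] [22 25 20  5 52]
x -0.0127444937714839 F [-0.4 -2.5 -0.3]
0.055 [321.4 244.4] [320.7 245.1]
0.049 [321.4 246.6] [320.7 247.3]
```

```bash
python3 - <<'E'
from h import *
import pickle
a,b=pickle.load(open('f.pkl','rb'))
print('init dish scene measured',(347+.5)/4-.5+260,(287+.5)/4-.5+150)
for z in (.055,.05,.045): print(z,proj(a,wd(-.0118,0,z)))
s=grab('scene')
c=cv2.resize(s['frame'][205:295,280:380],(800,600)[:1]*1+(600,) if 0 else (660,594),interpolation=cv2.INTER_CUBIC)
for z,col in ((.040,(0,0,255)),(.034,(0,255,0))):
  # plate front top edge ends, wall top ends
  f=lambda p:tuple(int(q) for q in ((proj(s,p)-[280,205]+.5)*6.6-.5))
  x0=-.003
  for X,Y,Z in ((x0+.15,-.055,z),(x0+.15,.055,z),(x0,-.045,z+.025),(x0,.045,z+.025)): cv2.circle(c,f(wd(X,Y,Z)),4,col,1)
cv2.imwrite('pics/e2.png',c)
E
```

```text
init dish scene measured 346.375 221.375
0.055 [345.50979255 219.83083465]
0.05 [345.4643016  221.58026131]
0.045 [345.41906003 223.32009802]
```

View pics/e2.png

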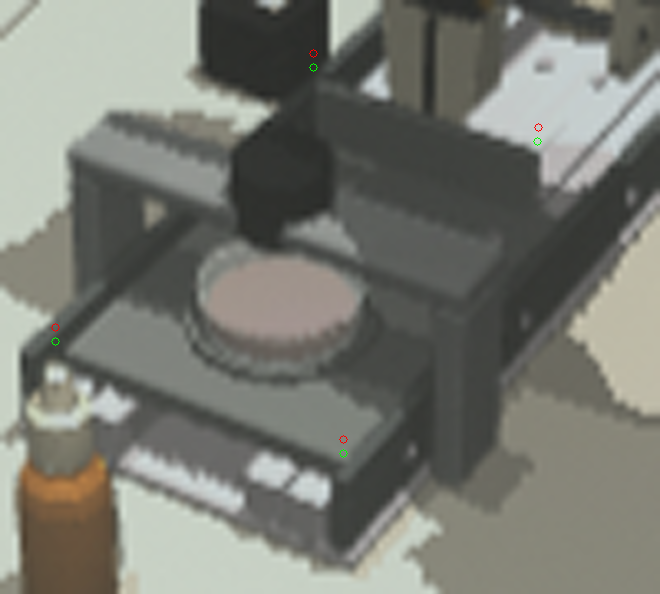

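```bash
python3 - <<'E'
from h import *
import pickle
a,b=pickle.load(open('f.pkl','rb'))
g=lambda c,o,k:((np.array(c)+.5)/k-.5)+o
print('riding start: bias at wall R, L (meas-pred)')
for m,Y in (((491,212),.045),((362,182),-.045)): print(g(m,(260,150),4)-proj(a,wd(-.110,Y,.065)))
print('guide ref TL', g((95,430),(260,150),4)-proj(a,wd(.16,-.0615,.038)))
for z in (.040,.034):
  print('now plate z',z)
  for m,X,Y,Z in (((540,152),-.003,.045,z+.025),((318,80),-.003,-.045,z+.025),((343,465),.147,.055,z),((65,350),.147,-.055,z)):
    print((g(m,(280,205),6.6)-proj(a,wd(X,Y,Z))).round(2))
E
python3 dz.py | sed -n 2p
```

```text
riding start: bias at wall R, L (meas-pred)
[0.94559744 0.75485318]
[1.31307689 3.05950454]
guide ref TL [ 1.29038296 -0.0262589 ]
now plate z 0.04
[0.3  3.73]
[0.72 4.05]
[-0.01  3.84]
[1.51 3.47]
now plate z 0.034
[0.41 1.58]
[0.72 1.94]
[-0.    1.67]
[1.36 1.33]
x -0.012740108293498628 F [-0.4 -2.2  0.1]
```

The residuals favour the seated height equally at all four corners. As a check I'll nudge up to 2 mm and feel for the hard end stop.

>>> carry_out:
  deltas:
    - {"grip":1,"x":0,"y":0,"z":0.001,"twist":0}
    - {"grip":1,"x":0,"y":0,"z":0.001,"twist":0}

```text
time_s: 7.45
position: [0.5563, -0.0679, 0.0497]
orientation: [-1.572, 0.0, 0.258]
wrist_force: [0.2, -5.9, -0.3]
width: -0.0002
```

>>> carry_out:
  deltas:
    - {"grip":1,"x":0,"y":0,"z":0.001,"twist":0}
    - {"grip":1,"x":0,"y":0,"z":0.001,"twist":0}

```text
time_s: 7.65
position: [0.5563, -0.0678, 0.0498]
orientation: [-1.573, 0.0, 0.257]
wrist_force: [1.2, -8.4, -0.7]
width: 0.0003
```

```bash
python3 dz.py
```

```text
pink [322.97619048 252.80952381] [23 26 20  5 42]
x -0.01257653158372421 F [ 1.1 -7.9 -1.2]
0.055 [321.4 244.4] [320.7 245.2]
0.049 [321.4 246.6] [320.7 247.3]
```

The board is at a hard stop: force rises with no motion, so the feet are in the notches against their far ends. I'll take the hand away, back first and then up.

>>> carry_out:
  deltas:
    - {"grip":1,"x":0,"y":0,"z":-0.004,"twist":0}
    - {"grip":1,"x":0,"y":0,"z":-0.012,"twist":0}
    - {"grip":1,"x":0,"y":0,"z":-0.025,"twist":0}
    - {"grip":1,"x":0,"y":-0.02,"z":-0.03,"twist":0}
    - {"grip":1,"x":0,"y":-0.06,"z":-0.03,"twist":0}

```text
time_s: 8.2
position: [0.5618, -0.0967, 0.1077]
orientation: [-1.569, 0.005, 0.257]
wrist_force: [0.8, -0.8, -0.3]
width: 0.0002
```

>>> carry_out:
  deltas:
    - {"grip":1,"x":-0.01,"y":-0.04,"z":-0.01,"twist":0}
    - {"grip":1,"x":-0.02,"y":-0.08,"z":-0.05,"twist":0}
    - {"grip":1,"x":-0.04,"y":-0.1,"z":-0.09,"twist":0}
    - {"grip":1,"x":-0.06,"y":-0.1,"z":-0.13,"twist":0}
    - {"grip":1,"x":-0.08,"y":-0.1,"z":-0.15,"twist":0}

```text
time_s: 8.7
position: [0.5242, -0.2663, 0.2109]
orientation: [-1.574, -0.001, 0.254]
wrist_force: [-0.4, -1.0, -0.3]
width: 0.0006
```

>>> carry_out:
  deltas:
    - {"grip":1,"x":0,"y":0,"z":0,"twist":0}
    - {"grip":1,"x":0,"y":0,"z":0,"twist":0}
    - {"grip":1,"x":0,"y":0,"z":0,"twist":0}

```text
time_s: 9.0
position: [0.5252, -0.2592, 0.2097]
orientation: [-1.57, -0.001, 0.26]
wrist_force: [0.4, 0.7, -0.0]
width: 0.0004
```

```bash
python3 - <<'E'
from h import *
s=grab('scene');t=grab('top')
A=cv2.resize(s['frame'][170:300,270:400],(400,400),interpolation=cv2.INTER_CUBIC)
B=cv2.resize(t['frame'][180:310,240:370+0],(400,400),interpolation=cv2.INTER_CUBIC)
cv2.imwrite('pics/fin.png',np.hstack([A,B]))
q=arm.read_state();print(q['time_s'],q['position'],q['wrist_force'])
E
```

```text
9.1 [ 0.52540765 -0.2588424   0.20973337] [ 0.89479813 -0.3394651  -0.06553327]
```

View pics/fin.png

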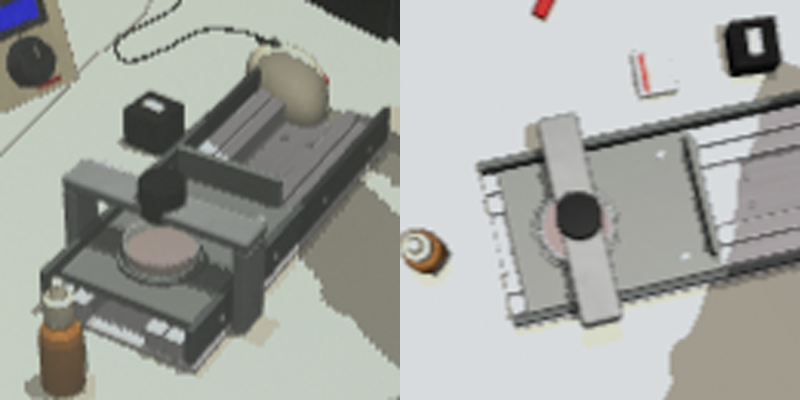

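The final view shows the board flat under the arch with the dish in its ring (about (160,245) left, (578,225) right). The mouse, cube, case and bottle are undisturbed and the hand is clear. Handing in.

```bash
python3 -c "
from station import arm
print(arm.sign_off())"
```

```text
the job is handed in; nothing more can be done
None
```

I pushed the grey carrier board about 107 mm along its rails with the closed fingertips until it seated under the arch. I then backed the hand off and up and handed the job in at about 9.1 s.

- **The push:** I started off-centre because the mouse nose lay in the rack behind the wall, then re-centred once past it. Push force was about 2–6 N, and about 8 N against the final stop.
- **Seating:** All four board corners fit the seated height (residual 1.3–1.9 px) better than the riding height (3.5–4 px). A last nudge met a hard stop, with force rising and no motion, about 2 mm past the nominal seat and within the 3 mm of play.
- **Surroundings:** In the final pictures the dish stands in its ring. The bottle, cube, case and mouse look unmoved. The blue tip box was outside the final crop.
- **What failed or disagreed:** Two move calls were refused for missing keys and moved nothing. The colour check on the dish in the scene camera was unreliable, and that camera has a bias of about 1–3 px, so I relied on the corners and the stop instead.

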